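Unbar the chisel rack and take out the wide chisel

TASK

Three chisels lie in the rack on the bench, held down by a wooden retaining bar that rests in two open brackets. First lift the bar out and lay it flat on the bare bench top, then take the chisel with the widest blade out of the rack and lay it flat along the middle of the planed board, the same way up as it lay in the rack.

Things in the scene. Friction and masses are not known exactly. Their poses are not given: they have to be found in the camera images.
- rack: Fixed wooden rack: base board 270 (x) x 290 (y) x 18 mm thick; three chisels lie on it along its x, handles toward -x, at y = -75, 0, +75 mm, parted by fillets 8 mm high. Two steel U brackets, open upward, stand at x = +60, y = +-125 mm: inner width 26 mm, floors 32 and tips 52 mm above the bench. Origin: centre of underside, on the bench top; z up.
- bar: Loose dark wooden retaining bar, 120 g: 300 mm long (y), 20 wide (x), 20 high, with a lug on the middle of its top 50 long, 20 wide, 14 high (34 mm in all). Origin: centre of underside; z up. It starts lying in the rack's brackets, underside 32 mm above the bench, 2 mm above the blades; lifts straight out after 20 mm.
- chisel_25: Chisel with the widest blade (26 mm; the others 12 and 8 mm), 184 g, 263 mm long (y), in any of the three slots on the base board. Pale wooden handle from y = +15 to +132 mm, 28 mm wide (x), 1 to 31 mm above the origin; blade y = -11 to -132 mm, up to 12 mm high. Origin: middle of its length, at the underside; z up. Balances near y = +35 mm.
- board: Plain pale planed board, fixed flat on the bench left of the rack: 125 mm wide (x), 316 mm long (y), 21 mm thick. Origin: centre of its underside, on the bench top; z up. The bench between rack and board is bare, at least 110 mm wide.

How it is judged (in metres and radians):
On the way:
1. the bar lies flat on the bench top while the wide chisel is still in the rack (height (world z) of bar below 0.015 m and angle between bar's own y axis and vertical above 1.47 rad and horizontal distance between chisel_25 and rack below 0.12 m and z of chisel_25 in the frame of rack below 0.035 m), for 0.2 s.
At the end, for the whole second after the job is handed in: The bar lies level on the bench top (underside under 15 mm above it); the widest chisel rests on the planed board, right way up within 10 degrees, its middle within 45 mm across and 50 mm along of the board's centre, parallel to its length within 17 degrees (height (world z) of bar below 0.015 m and angle between bar's own y axis and vertical above 1.47 rad and x of chisel_25 in the frame of board between -0.045 and 0.045 m and y of chisel_25 in the frame of board between -0.05 and 0.05 m and z of chisel_25 in the frame of board between 0.016 and 0.027 m and angle between chisel_25's own z axis and vertical below 0.18 rad and angle between the y axis of chisel_25 and the y axis of board, either way round below 0.3 rad and linear speed of each of chisel_25, bar below 0.02 m/s); the robot touches nothing.
It also fails if it takes over 59 s, if anything falls off the work surface, if the arm or the gripper's body presses on something with over 40 N, if the wrist force passes 120 N, or if a joint passes its speed limit or range.

ROBOT

A 6-joint arm with a two-finger parallel gripper is mounted at the origin on a cart in front of the work surface, level with it; the furniture and walls round the work are solid. World frame = base frame: x ahead of the robot, y to its left, z up, the work surface at z = 0. Lengths are in mm, angles in rad, forces in N, time in s.
With the tool pointing down it reaches from about 325 to 775 mm from the base axis. Payload 5.5 kg.
Tool frame: the origin (TCP) lies between the finger pads; the fingertips stand 17 mm ahead of it and the grasp point (between the pads) lies 2 mm behind it; z points along the fingers, y is the line along which they close (so a half turn about z gives the same grasp; the last joint's range is limited). The gripper opens to 88 mm and grips with 3 to 60 N. Pads are 20 mm wide; open, the fingers measure 115 mm over their backs; the gripper's body (75 mm by 178 mm) begins 61 mm behind the grasp point.
Start: joints at [1.106, 0.091, 1.231, -0, 1.82, -0.057], TCP at [237.96, 550.81, 239.631] pointing down, gripper open.
Joint ranges: [-2.87, 2.87], [-0.86, 2.18], [0.17, 2.46], [-1.51, 4.65], [0.06, 2.69], [-2.65, 2.65]. Speed limits (rad/s): [2.57, 2.57, 3.01, 3.14, 3.14, 3.14].

INTERFACE

Orientations are given as a unit quaternion [w, x, y, z].
In Python, from workcell import env, viewer, workorder gives the robot as it stands. The module is installed in compiled form; this text tells all that it offers.
- The arm moves only by the tool servo_tool, never from a script. Its argument "commands" is a list that holds one entry, the list of rows, each a list of 7 numbers: the closure, from 0 (fully open) to 1 (shut), then the shift along the tool's x, y, z in m, then the turn, a rotation vector about the tool's x, y, z in rad. In form: [[[jaw, x, y, z, ax, ay, az], ...]]. A call has exactly 5 rows; each row is the pose to reach, as a shift and turn from the pose commanded when the call began, along the tool's axes at that moment; what a row does not reach only later rows make up. A row lasts 1/12 s, in which the tool goes at most 41.7 mm and 7.16 degrees, less where a joint would pass 70% of its speed; a pose out of reach is approached as far as the arm can. A call with a gripper value outside its range is refused whole. The fingers move at their own pace and stop on an object; "force" is the grip in N (left out, the last holds). Time passes only in rows, so rows that repeat a pose let the fingers close, or fill a call up. It gives the time, the measured TCP pose, the force, the opening and the grip force at its end, in the units of the state.
- env.sense(): the state, without advancing time (a new reading comes with each control period).
- viewer.camera(name): name is "scene" or "top" or "wrist"; returns (picture, depth): 384x512x3 uint8, blue, green, red; 384x512 float32, mm along the optical axis (not along the pixel's ray), 0 where there is no reading.
- viewer.camera_info(name): a dict with "vertical_fov" (degrees; the focal length in pixels is half the picture's height over the tangent of half this angle, whatever the lens; pixels are square), "cx", "cy" (the principal point, pixels), "extrinsics" (4x4, takes a point from world to camera coordinates). Camera axes: x right, y down, z forward; pixel columns grow to the right and rows downward; lengths in mm; the calibration is good to about 2 mm. A picture is of the moment at which its call begins: read the wrist's pose just before it. camera_info takes no time and is no camera call; for the wrist camera it gives the pose at the moment of the call.
- workorder.job_done(): hands the job in; it is judged then, once.
The state is a dict: "clock": time; "qpos": joint angles; "dq": joint speeds; "joint_torque": joint torques, N m; "eef_pos": TCP position; "tool_rot": TCP orientation; "ft_force": force on the tool from outside, world axes, zero at the start; "ft_torque": the same for the moment, N m; "finger_gap": opening from 0.0 (shut) to 1.0 (fully open); "grasp_force": force on a finger pad.
Only numpy, scipy, OpenCV 4.12 (cv2) and the standard library are available. Lean on these libraries where they do the work, as an engineer would, in place of code of your own. Each camera call takes 0.05 s, during which the arm holds its last target. There are 200 camera calls.

## Working session

There is one attempt and no reset: what is moved stays moved. The work goes in short steps, Python scripts to look and compute and a tool call to move; the robot and the scene stay as the last step left them, time stands still between calls to the robot, and variables do not carry over. Pictures are saved under pics/ and viewed, at most 10 in all, crops included, and the job is handed in when it is done.

Besides the shell and the picture viewer there is one more tool, called after ">>>" as name(argument=value, ...) on one line, values as JSON. servo_tool: Moves the arm, as the interface text tells. Its arguments: {"type":"object","properties":{"commands":{"type":"array"},"force":{"type":"number"}},"required":["commands"]}

```bash
mkdir -p pics
cat > h.py <<'E'
import numpy as np, cv2
from workcell import env, viewer, workorder
def grab(name):
    info=viewer.camera_info(name); img,d=viewer.camera(name)
    return img,d,info
def world(d,info):
    h,w=d.shape; f=h/2/np.tan(np.radians(info["vertical_fov"])/2)
    v,u=np.mgrid[:h,:w]
    P=np.stack([(u-info["cx"])/f*d,(v-info["cy"])/f*d,d],-1)
    E=np.linalg.inv(np.array(info["extrinsics"]))
    return P@E[:3,:3].T+E[:3,3]
E
python3 - <<'E'
from h import *
s=env.sense(); print({k:np.round(v,3).tolist() for k,v in s.items()})
for n in ["top","scene"]:
    img,d,i=grab(n); cv2.imwrite(f"pics/{n}0.png",img); np.savez(f"{n}0.npz",img=img,P=world(d,i),d=d)
    print(n,i["vertical_fov"],np.round(np.linalg.inv(i["extrinsics"]),2).tolist())
E
```

```text
{'clock': 0.0, 'qpos': [1.106, 0.092, 1.232, 0.0, 1.82, -0.057], 'dq': [-0.001, 0.0, 0.001, 0.001, 0.001, -0.0], 'joint_torque': [0.001, -44.644, -40.646, 0.07, 0.029, -0.0], 'eef_pos': [237.838, 550.558, 238.512], 'tool_rot': [-0.0, 0.202, 0.979, -0.001], 'ft_force': [0.087, 0.376, -0.087], 'ft_torque': [-0.017, -0.041, -0.026], 'grasp_force': 0.0, 'finger_gap': 0.998}
top 56.24187971179499 [[0.02, -0.99, 0.14, 462.05], [-1.0, -0.02, -0.01, 92.92], [0.01, -0.13, -0.99, 909.39], [0.0, 0.0, 0.0, 1.0]]
scene 55.20938412020642 [[0.84, -0.36, 0.41, 231.28], [-0.55, -0.56, 0.63, -452.93], [0.0, -0.75, -0.66, 604.88], [0.0, 0.0, 0.0, 1.0]]
```

View pics/top0.png

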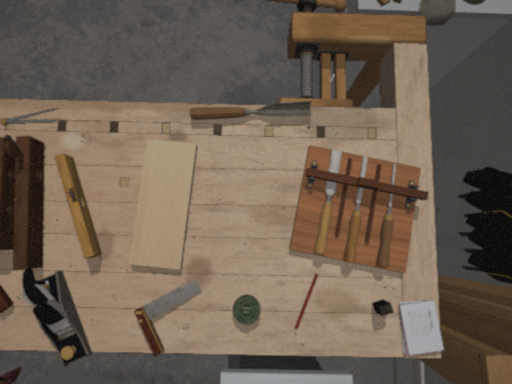

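View pics/scene0.png

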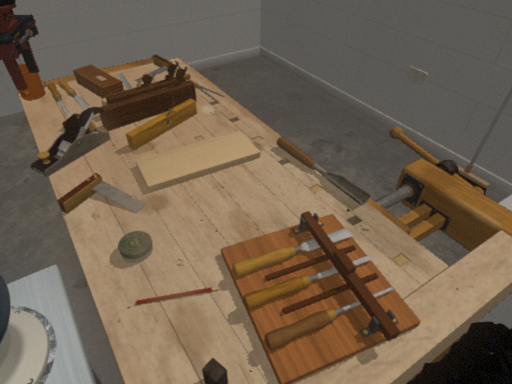

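The top view shows the board at about (165,205) and the rack at (357,210). The bar runs from (308,172) to (425,195), and the leftmost blade, at (333,165), looks widest. Next I measure these.

Run:
```python
from h import *
z=np.load("top0.npz"); img=z["img"]; P=z["P"]; Z=P[...,2]
print("bench z",np.median(Z[180:230,220:280]))
def rep(n,m,zr=None):
    m=m.astype(np.uint8)
    k,l,st,c=cv2.connectedComponentsWithStats(m); j=1+np.argmax(st[1:,4]); mm=l==j
    p=P[mm].astype(np.float32); r=cv2.minAreaRect(p[:,:2]); 
    print(n,st[j],"c",np.round(r[0],1),"size",np.round(r[1],1),"ang",round(r[2],2),"z",np.round(np.percentile(p[:,2],[5,50,95]),1)); return mm
u=np.arange(512)[None,:]+0*Z; v=np.arange(384)[:,None]+0*Z
rep("board",(Z>14)&(Z<30)&(u>120)&(u<205)&(v>130)&(v<285))
R=(u>285)&(u<430)&(v>140)&(v<280)
rep("rack",R&(Z>10))
b=rep("bar",R&(Z>44)&(img.max(2)<75)|R&(Z>57))
hsv=cv2.cvtColor(img,cv2.COLOR_BGR2HSV)
print("bar cols",img[b][::40].tolist()[:6])
bl=R&(hsv[...,1]<70)&(hsv[...,2]>90)
k,l,st,c=cv2.connectedComponentsWithStats(bl.astype(np.uint8))
for j in range(1,k):
    if st[j,4]>15:
        p=P[l==j].astype(np.float32); r=cv2.minAreaRect(p[:,:2]); print("blade",st[j],np.round(r[0],1),np.round(r[1],1),round(r[2],1),np.median(p[:,2]))
lug=R&(Z>60); print("lug",lug.sum(),P[lug].mean(0))
cv2.imwrite("pics/rack0.png",cv2.resize(img[140:285,285:435],None,fx=4,fy=4,interpolation=cv2.INTER_CUBIC))
```

```text
bench z -0.3418686167039482Traceback (most recent call last):
  File "<stdin>", line 10, in <module>
  File "<stdin>", line 7, in rep
cv2.error: OpenCV(4.12.0) /io/opencv/modules/imgproc/src/convhull.cpp:143: error: (-215:Assertion failed) total >= 0 && (depth == CV_32F || depth == CV_32S) in function 'convexHull'
```

```bash
cat > m.py <<'E'
from h import *
z=np.load("top0.npz"); img=z["img"]; P=z["P"]; Z=P[...,2]
def rect(p): return cv2.minAreaRect(np.ascontiguousarray(p[:,:2],dtype=np.float32))
def rep(n,m):
    k,l,st,c=cv2.connectedComponentsWithStats(m.astype(np.uint8)); j=1+np.argmax(st[1:,4]); mm=l==j
    p=P[mm]; r=rect(p)
    print(n,st[j],"c",np.round(r[0],1),"size",np.round(r[1],1),"ang",round(r[2],2),"z",np.round(np.percentile(p[:,2],[5,50,95]),1)); return mm
v,u=np.mgrid[:384,:512]
rep("board",(Z>14)&(Z<30)&(u>120)&(u<205)&(v>130)&(v<285))
R=(u>285)&(u<430)&(v>140)&(v<280)
rep("rack",R&(Z>10))
b=rep("bar",R&(Z>44)&(img.max(2)<85)|R&(Z>57))
hsv=cv2.cvtColor(img,cv2.COLOR_BGR2HSV)
bl=R&(hsv[...,1]<70)&(hsv[...,2]>90)
k,l,st,c=cv2.connectedComponentsWithStats(bl.astype(np.uint8))
for j in range(1,k):
    if st[j,4]>15:
        p=P[l==j]; r=rect(p); print("blade",st[j],np.round(r[0],1),np.round(r[1],1),round(r[2],1),np.median(p[:,2]))
lug=R&(Z>60); print("lug",lug.sum(),P[lug].mean(0))
cv2.imwrite("pics/rack0.png",cv2.resize(img[140:285,285:435],None,fx=4,fy=4,interpolation=cv2.INTER_CUBIC))
E
python3 m.py
```

```text
board [ 130  139   67  131 6405] c [551.7 310.3] size [125.9 316.3] ang 85.34 z [17.3 20.  22.6]
rack [  290   145   139   128 12528] c [ 557.9 -128.8] size [398.9 272.4] ang 79.05 z [15.9 19.3 52.4]
bar [ 306  165  121   36 1041] c [ 586.4 -102.9] size [142.3 441.6] ang 14.57 z [47.3 52.4 66.8]
blade [286 141  39  43 688] [614.6  30.3] [ 84.1 321. ] 54.5 -0.05787532015256147
blade [ 328  141  102   52 2140] [ 627.  -129.9] [191.5 520.3] 16.3 0.5446097438979223
blade [391 164   5  21  68] [543.5 -97.3] [ 43.7 411.4] 29.2 28.108206595437878
blade [325 181  12  21 161] [ 587.3 -102.2] [25.1 52.3] 81.4 29.93646134324831
blade [355 188   8  23 100] [ 569.8 -172.9] [11.1 56.8] 79.0 30.52451109718686
blade [387 194   6  21  61] [ 558.8 -250.2] [ 7.4 51.3] 78.4 30.653735268832293
blade [286 196  12   7  41] [569.4  -9.8] [27.1 13.9] 75.7 -0.19456950189874078
blade [ 286  198  144   82 3158] [ 428.3 -159.7] [196.8 470.2] 15.1 -0.12500656885816852
blade [286 231   6   7  22] [480.3  -2.3] [12.6 14.5] 62.1 -0.4472945955980663
lug 258 [560.76729094 -99.01386628 330.5641364 ]
```

View pics/rack0.png

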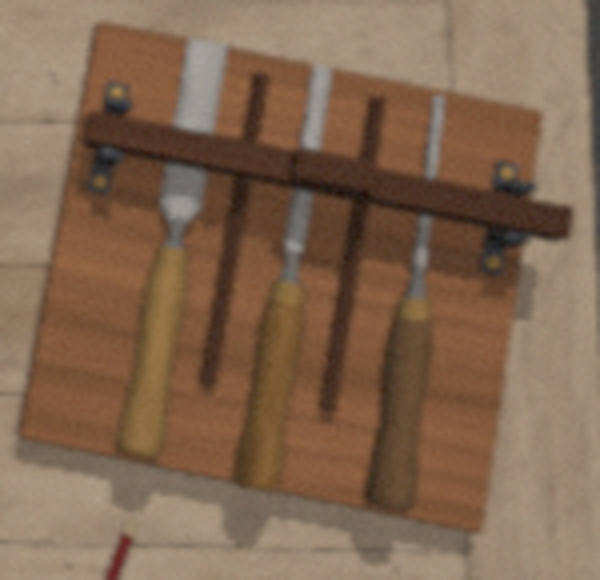

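The crop shows the widest blade is on the left, at crop pixel (200,80). Its pale handle ends at about (140,455). The bar runs from (85,130) to (570,222) with its lug near (330,175). Next come refined fits with depth outliers removed.

```bash
cat > m2.py <<'E'
from m import *
print('---')
ok=(Z<80)
f=384/2/np.tan(np.radians(56.24187971)/2)
def line(p):
    vx,vy,x0,y0=cv2.fitLine(np.ascontiguousarray(p[:,:2],dtype=np.float32),cv2.DIST_HUBER,0,.01,.01).ravel(); 
    if vx<0: vx,vy=-vx,-vy
    t=(p[:,:2]-[x0,y0])@[vx,vy]; lo,hi=np.percentile(t,[.5,99.5])
    mid=np.array([x0,y0])+(lo+hi)/2*np.array([vx,vy]); return np.degrees(np.arctan2(vy,vx)),mid,hi-lo
# bar: dark pixels cast on z=52
dark=R&(img.max(2)<85)&ok&(Z>46)&(Z<58)
print("bar",[np.round(x,1) for x in line(P[dark])])
lug=R&ok&(Z>61); print("lug",lug.sum(),[np.round(x,1) for x in line(P[lug])],P[lug].mean(0), rect(P[lug]))
rk=R&(Z>15)&(Z<21); rk=cv2.morphologyEx(rk.astype(np.uint8),cv2.MORPH_OPEN,np.ones((3,3)))>0
print("rack",rect(P[rk]))
# wide chisel: handle, height>35 in left crop, pale
hd=R&ok&(Z>30)&(Z<55)&(u<335)&(v>200)&(img.max(2)>85)
print("handle",hd.sum(),[np.round(x,1) for x in line(P[hd])],rect(P[hd]))
h2=hd&(Z>44);print("htop",[np.round(x,1) for x in line(P[h2])],np.percentile(P[hd][:,2],[50,95]))
bl=R&(hsv[...,1]<80)&(hsv[...,2]>90)&(Z>22)&(Z<36)&(u<345)
print("blade",bl.sum(),[np.round(x,1) for x in line(P[bl])],rect(P[bl]))
bd=(Z>17)&(Z<23)&(u>120)&(u<205)&(v>130)&(v<285); bd=cv2.morphologyEx(bd.astype(np.uint8),cv2.MORPH_OPEN,np.ones((3,3)))>0
print("board",[np.round(x,1) for x in line(P[bd])],rect(P[bd]))
E
python3 m2.py | sed '1,/---/d'
```

```text
bar [np.float32(79.6), array([ 605. , -185.2]), np.float64(292.3)]
lug 173 [np.float32(79.0), array([ 606. , -187.3]), np.float64(48.4)] [ 606.00940891 -187.02205838   65.79484774] ((606.5009155273438, -187.6337127685547), (48.97105026245117, 20.648340225219727), 79.2851791381836)
rack ((549.6929931640625, -170.32229614257812), (289.83392333984375, 269.2545471191406), 79.56683349609375)
handle 526 [np.float32(-10.2), array([499.3, -84.5]), np.float64(127.3)] ((499.25732421875, -85.21771240234375), (28.04998779296875, 129.20355224609375), 81.33177185058594)Traceback (most recent call last):
  File "m2.py", line 19, in <module>
    h2=hd&(Z>44);print("htop",[np.round(x,1) for x in line(P[h2])],np.percentile(P[hd][:,2],[50,95]))
                                                      ~~~~^^^^^^^
  File "m2.py", line 6, in line
    vx,vy,x0,y0=cv2.fitLine(np.ascontiguousarray(p[:,:2],dtype=np.float32),cv2.DIST_HUBER,0,.01,.01).ravel();
                ~~~~~~~~~~~^^^^^^^^^^^^^^^^^^^^^^^^^^^^^^^^^^^^^^^^^^^^^^^^^^^^^^^^^^^^^^^^^^^^^^^^^
cv2.error: OpenCV(4.12.0) /io/opencv/modules/imgproc/src/linefit.cpp:50: error: (-215:Assertion failed) count > 0 in function 'fitLine2D_wods'
```

```bash
sed -i 's/^h2=.*/print("hz",np.percentile(P[hd][:,2],[5,25,50,75,95,99]))/' m2.py
cat >> m2.py <<'E'
c,s=np.cos(np.radians(-10.4)),np.sin(np.radians(-10.4)); Q=P[...,:2]-[549.7,-170.3]; Q=np.stack([Q@[c,s],Q@[-s,c]],-1)
A=Q[hd]; zz=P[hd][:,2]
for x in range(-140,40,15):
    m=(A[:,0]>x)&(A[:,0]<x+15)
    if m.sum()>3: print(x,np.round([A[m,1].min(),A[m,1].mean(),A[m,1].max(),np.percentile(zz[m],90)],1))
print(np.percentile(A[:,0],[0,1,99,100]),"blade",np.percentile(Q[bl],[1,50,99],axis=0))
E
python3 m2.py | sed '1,/---/d' | tail -n +5
```

```text
hz [32.0673351  35.95832543 38.18969154 40.05208807 42.06235569 43.11442633]
blade 378 [np.float32(-10.0), array([ 627.8, -108.5]), np.float64(133.7)] ((631.4715576171875, -87.547119140625), (68.84221649169922, 134.6789093017578), 80.27932739257812)
board [np.float32(-3.6), array([551.3, 310.3]), np.float64(310.7)] ((551.3557739257812, 310.38916015625), (125.59061431884766, 314.9640808105469), 85.30724334716797)
-140 [60.3 74.8 84.9 41.7]
-125 [58.9 74.6 87.2 42.2]
-110 [60.5 74.7 86.5 41.8]
-95 [61.8 74.7 85.3 40.6]
-80 [62.9 74.4 84.5 40.2]
-65 [61.  74.6 85.2 41.2]
-50 [61.4 74.8 86.2 41.5]
-35 [62.6 75.4 86.1 41.4]
-20 [64.3 75.2 84.6 38.8]
-5 [65.5 73.6 80.3 36.9]
[-129.64713047 -128.09082495   -2.03421995   -0.23301622] blade [[ -0.28586863  62.32181257]
 [ 83.03323422  74.96709324]
 [131.68289731  86.99485858]]
```

```bash
cat > plan.py <<'E'
import sys
from h import *
from scipy.spatial.transform import Rotation as Ro
# plan.py x y z yaw n [..]: per-call tool shift (m) and turn; yaw = world angle of closing axis (deg)
s=env.sense(); p=np.array(s["eef_pos"]); q=s["tool_rot"]; R=Ro.from_quat([q[1],q[2],q[3],q[0]])
a=list(map(float,sys.argv[1:])); print("t",s["clock"],"pos",np.round(p,1),"yaw",round(np.degrees(np.arctan2(*R.as_matrix()[1::-1,1])),1),"tilt",R.as_matrix()[:,2].round(3))
for i in range(0,len(a),5):
    x,y,z,w,n=a[i:i+5]; n=int(n); t=np.radians(w)
    T=Ro.from_matrix(np.array([[-np.sin(t),np.cos(t),0],[np.cos(t),np.sin(t),0],[0,0,-1.]]).T if 0 else np.column_stack([[-np.sin(t),np.cos(t),0],[np.cos(t),np.sin(t),0],[0,0,-1.]]))
    D=np.array([x,y,z])-p; rv=(R.inv()*T).as_rotvec()
    for k in range(n):
        print(np.round(R.inv().apply(D/n)/1000,4), np.round(rv/n,4)); R=R*Ro.from_rotvec(rv/n)
    p=np.array([x,y,z])
E
python3 plan.py 606.5 -187 180 -10.4 5
```

```text
t 0.1 pos [237.8 550.6 238.6] yaw 66.6 tilt [-0.001 -0.002 -1.   ]
[-0.1262 -0.1062  0.0119] [-3.000e-04  2.000e-04  2.689e-01]
[-0.1499 -0.0688  0.0118] [-3.000e-04  2.000e-04  2.689e-01]
[-0.1628 -0.0265  0.0118] [-3.000e-04  2.000e-04  2.689e-01]
[-0.164   0.0177  0.0118] [-3.000e-04  2.000e-04  2.689e-01]
[-0.1534  0.0606  0.0117] [-3.000e-04  2.000e-04  2.689e-01]
```

>>> servo_tool(commands=[[[0.4,-0.025,-0.021,0.002,0,0,0.054],[0.4,-0.05,-0.042,0.005,0,0,0.108],[0.4,-0.076,-0.064,0.007,0,0,0.161],[0.4,-0.101,-0.085,0.0095,0,0,0.215],[0.4,-0.126,-0.106,0.012,0,0,0.269]]])

```text
clock: 0.52
eef_pos: [311.8, 402.0, 226.9]
tool_rot: [-0.0, 0.333, 0.943, -0.0]
ft_force: [0.6, 0.2, 0.6]
finger_gap: 0.66
grasp_force: 0.0
```

>>> servo_tool(commands=[[[0.4,-0.03,-0.014,0.002,0,0,0.054],[0.4,-0.06,-0.028,0.005,0,0,0.108],[0.4,-0.09,-0.041,0.007,0,0,0.161],[0.4,-0.12,-0.055,0.0095,0,0,0.215],[0.4,-0.15,-0.069,0.012,0,0,0.269]]])

```text
clock: 0.93
eef_pos: [385.5, 254.2, 215.1]
tool_rot: [-0.0, 0.457, 0.89, -0.0]
ft_force: [-0.5, 0.6, -0.6]
finger_gap: 0.601
grasp_force: 0.0
```

>>> servo_tool(commands=[[[0.4,-0.0325,-0.005,0.002,0,0,0.054],[0.4,-0.065,-0.01,0.005,0,0,0.108],[0.4,-0.098,-0.016,0.007,0,0,0.161],[0.4,-0.13,-0.021,0.0095,0,0,0.215],[0.4,-0.163,-0.0265,0.012,0,0,0.269]]])

```text
clock: 1.35
eef_pos: [459.4, 106.6, 203.2]
tool_rot: [-0.0, 0.572, 0.82, -0.0]
ft_force: [-0.4, 0.8, -0.1]
finger_gap: 0.602
grasp_force: 0.0
```

>>> servo_tool(commands=[[[0.4,-0.033,0.0035,0.002,0,0,0.054],[0.4,-0.066,0.007,0.005,0,0,0.108],[0.4,-0.098,0.0105,0.007,0,0,0.161],[0.4,-0.131,0.014,0.0095,0,0,0.215],[0.4,-0.164,0.0177,0.012,0,0,0.269]]])

```text
clock: 1.77
eef_pos: [533.2, -41.1, 191.1]
tool_rot: [-0.0, 0.677, 0.736, -0.0]
ft_force: [0.3, 0.3, 0.2]
finger_gap: 0.599
grasp_force: 0.0
```

>>> servo_tool(commands=[[[0.4,-0.031,0.012,0.002,0,0,0.054],[0.4,-0.061,0.024,0.005,0,0,0.108],[0.4,-0.092,0.036,0.007,0,0,0.161],[0.4,-0.123,0.0485,0.0095,0,0,0.215],[0.4,-0.153,0.0605,0.012,0,0,0.269]]])

```text
clock: 2.18
eef_pos: [606.8, -188.3, 178.8]
tool_rot: [-0.0, 0.769, 0.639, -0.0]
ft_force: [-0.5, 0.1, 0.2]
finger_gap: 0.603
grasp_force: 0.0
```

```bash
python3 - <<'E'
from h import *
img,d,i=grab("wrist"); cv2.imwrite("pics/w1.png",img); np.savez("w1.npz",img=img,P=world(d,i),d=d)
E
python3 plan.py 606.5 -187 57 -10.4 1
```

```text
t 2.2333 pos [ 607.6 -193.2  176.3] yaw -11.0 tilt [-0.003 -0.002 -1.   ]
[ 0.0062 -0.002   0.1193] [-0.0023  0.0025 -0.0106]
```

View pics/w1.png

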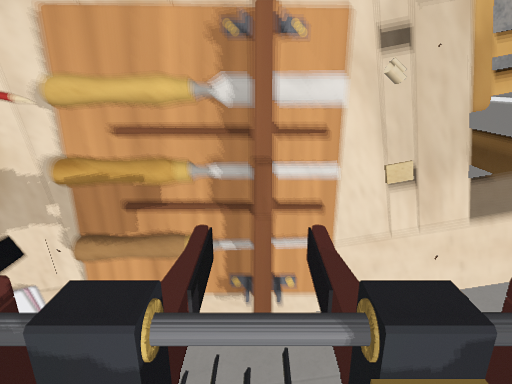

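The wrist view, blurred by settling, shows the bar at column 263, midway between the fingers. The wide blade is at (310,90). I descend now.

>>> servo_tool(commands=[[[0.4,0,0,0.02,0,0,0],[0.4,0,0,0.045,0,0,0],[0.4,0,0,0.07,0,0,0],[0.4,0,0,0.09,0,0,0],[0.4,0,0,0.09,0,0,0]]])

```text
clock: 2.65
eef_pos: [603.6, -185.5, 83.1]
tool_rot: [-0.004, 0.768, 0.64, -0.003]
ft_force: [-0.6, 1.1, -1.9]
finger_gap: 0.598
grasp_force: 0.0
```

```bash
python3 - <<'E'
from h import *
img,d,i=grab("wrist"); P=world(d,i); np.savez("w2.npz",img=img,P=P,d=d)
m=(P[...,2]>47)&(P[...,2]<57)&(img.max(2)<150); m[230:]=0
k,l,st,c=cv2.connectedComponentsWithStats(m.astype(np.uint8)); j=1+np.argmax(st[1:,4]); p=P[l==j]; print(st[j])
print("bar from wrist",cv2.fitLine(np.ascontiguousarray(p[:,:2],dtype=np.float32),cv2.DIST_HUBER,0,.01,.01).ravel())
E
python3 plan.py 606.5 -187 57 -10.4 1
```

```text
[ 247    0   41  198 7314]
bar from wrist [ 1.7431794e-01  9.8468941e-01  6.2180267e+02 -1.1054991e+02]
t 2.7 pos [ 604.7 -185.8   86.1] yaw -10.4 tilt [-0.006  0.002 -1.   ]
[-0.0008  0.0022  0.0291] [-0.0065 -0.0011 -0.0003]
```

>>> servo_tool(commands=[[[0.4,0,0.003,0.01,0,0,0],[0.4,0,0.003,0.02,0,0,0],[0.4,0,0.003,0.028,0,0,0],[0.4,0,0.003,0.028,0,0,0],[0.4,0,0.003,0.028,0,0,0]]])

```text
clock: 3.12
eef_pos: [609.2, -187.0, 61.2]
tool_rot: [-0.0, 0.768, 0.64, -0.0]
ft_force: [0.5, 0.1, -0.7]
finger_gap: 0.599
grasp_force: 0.0
```

>>> servo_tool(commands=[[[0.9,0,0,0,0,0,0],[0.9,0,0,0,0,0,0],[0.9,0,0,0,0,0,0],[0.9,0,0,0,0,0,0],[0.9,0,0,0,0,0,0]]], force=25)

```text
clock: 3.53
eef_pos: [609.5, -187.2, 62.0]
tool_rot: [0.0, 0.768, 0.64, 0.0]
ft_force: [-0.9, 0.1, 0.4]
finger_gap: 0.258
grasp_force: 0.2
```

>>> servo_tool(commands=[[[0.7,0,0,0.004,0,0,0],[0.7,0,0,0.004,0,0,0],[0.9,0,0,0.004,0,0,0],[0.9,0,0,0.004,0,0,0],[0.9,0,0,0.004,0,0,0]]], force=25)

```text
clock: 3.95
eef_pos: [609.4, -187.1, 57.4]
tool_rot: [-0.0, 0.768, 0.64, -0.0]
ft_force: [0.4, -0.5, -1.9]
finger_gap: 0.226
grasp_force: 25.0
```

>>> servo_tool(commands=[[[0.9,0,0,-0.002,0,0,0],[0.9,0,0,-0.012,0,0,0],[0.9,0,0,-0.024,0,0,0],[0.9,0,0,-0.04,0,0,0],[0.9,0,0,-0.06,0,0,0]]])

```text
clock: 4.37
eef_pos: [609.2, -187.0, 118.6]
tool_rot: [-0.0, 0.768, 0.64, -0.0]
ft_force: [-0.3, 0.2, -1.2]
finger_gap: 0.225
grasp_force: 25.0
```

>>> servo_tool(commands=[[[0.9,0,0,-0.02,0,0,0],[0.9,0,0,-0.04,0,0,0],[0.9,0,0,-0.05,0,0,0],[0.9,0,0,-0.05,0,0,0],[0.9,0,0,-0.05,0,0,0]]])

```text
clock: 4.78
eef_pos: [609.8, -187.3, 168.6]
tool_rot: [0.001, 0.768, 0.64, 0.0]
ft_force: [-0.1, -0.3, -0.6]
finger_gap: 0.227
grasp_force: 25.0
```

```bash
python3 plan.py 555 115 150 -90 3 555 115 40 -90 1
python3 - <<'E'
from h import *
img,d,i=grab("scene"); cv2.imwrite("pics/s1.png",img)
E
```

```text
t 4.7833 pos [ 609.8 -187.3  168.6] yaw -10.4 tilt [ 0.002 -0.001 -1.   ]
[ 0.0958 -0.0362  0.0061] [ 6.000e-04 -3.000e-04  4.629e-01]
[ 0.0695 -0.0752  0.0061] [ 6.000e-04 -3.000e-04  4.629e-01]
[ 0.0287 -0.0983  0.0061] [ 6.000e-04 -3.000e-04  4.629e-01]
[ 0.   -0.    0.11] [0. 0. 0.]
```

View pics/s1.png

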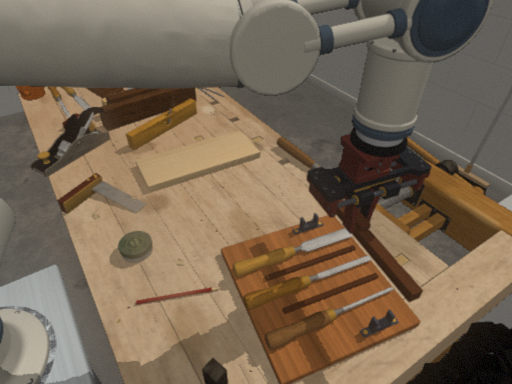

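The scene view shows the bar lifted clear at (385,255) and all three chisels still in the rack. I carry it to the bare bench with a turn.

>>> servo_tool(commands=[[[0.9,0.019,-0.007,0.001,0,0,0.0926],[0.9,0.038,-0.0145,0.002,0,0,0.185],[0.9,0.0575,-0.022,0.004,0,0,0.278],[0.9,0.077,-0.029,0.005,0,0,0.37],[0.9,0.096,-0.036,0.006,0,0,0.463]]])

```text
clock: 5.25
eef_pos: [590.3, -85.1, 159.2]
tool_rot: [-0.001, 0.896, 0.444, -0.001]
ft_force: [0.3, 0.6, -0.9]
finger_gap: 0.225
grasp_force: 25.0
```

>>> servo_tool(commands=[[[0.9,0.014,-0.015,0.001,0,0,0.0926],[0.9,0.028,-0.03,0.002,0,0,0.185],[0.9,0.042,-0.045,0.004,0,0,0.278],[0.9,0.056,-0.06,0.005,0,0,0.37],[0.9,0.07,-0.075,0.006,0,0,0.463]]])

```text
clock: 5.67
eef_pos: [572.4, 15.8, 153.3]
tool_rot: [-0.0, 0.974, 0.227, -0.002]
ft_force: [-0.0, 0.4, -0.9]
finger_gap: 0.227
grasp_force: 25.0
```

>>> servo_tool(commands=[[[0.9,0.006,-0.02,0.001,0,0,0.0926],[0.9,0.012,-0.04,0.002,0,0,0.185],[0.9,0.017,-0.06,0.004,0,0,0.278],[0.9,0.023,-0.079,0.005,0,0,0.37],[0.9,0.029,-0.098,0.006,0,0,0.463]]])

```text
clock: 6.08
eef_pos: [554.6, 116.3, 147.4]
tool_rot: [0.0, 1.0, -0.002, -0.002]
ft_force: [1.0, 1.5, -0.5]
finger_gap: 0.224
grasp_force: 25.0
```

>>> servo_tool(commands=[[[0.9,0,0,0.02,0,0,0],[0.9,0,0,0.045,0,0,0],[0.9,0,0,0.07,0,0,0],[0.9,0,0,0.09,0,0,0],[0.9,0,0,0.09,0,0,0]]])

```text
clock: 6.5
eef_pos: [551.7, 115.0, 52.2]
tool_rot: [0.001, 1.0, 0.0, -0.006]
ft_force: [0.2, -0.0, -0.8]
finger_gap: 0.225
grasp_force: 25.0
```

```bash
python3 - <<'E'
from h import *
img,d,i=grab("scene"); cv2.imwrite("pics/s2.png",img)
E
python3 plan.py 555 115 27 -90 1
```

```text
t 6.55 pos [553.  115.1  55.2] yaw -90.0 tilt [-0.008 -0.001 -1.   ]
[0.0022 0.     0.0282] [ 0.0012  0.0082 -0.0001]
```

View pics/s2.png

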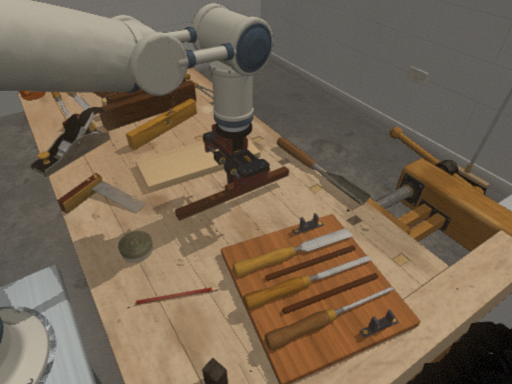

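The bar hangs over bare bench from (180,212) to (288,172), clear of everything.

>>> servo_tool(commands=[[[0.9,0,0,0.006,0,0,0],[0.9,0,0,0.014,0,0,0],[0.9,0,0,0.022,0,0,0],[0.9,0,0,0.026,0,0,0],[0.9,0,0,0.026,0,0,0]]])

```text
clock: 6.97
eef_pos: [555.2, 115.3, 32.5]
tool_rot: [0.0, 1.0, -0.0, -0.001]
ft_force: [0.8, 0.3, -0.9]
finger_gap: 0.225
grasp_force: 25.0
```

>>> servo_tool(commands=[[[0.9,0,0,0.0,0,0,0],[0.9,0,0,0.001,0,0,0],[0.9,0,0,0.002,0,0,0],[0.9,0,0,0.003,0,0,0],[0.9,0,0,0.003,0,0,0]]])

```text
clock: 7.38
eef_pos: [555.8, 115.4, 30.6]
tool_rot: [0.0, 1.0, -0.0, 0.0]
ft_force: [-0.3, -0.2, -2.1]
finger_gap: 0.224
grasp_force: 25.0
```

>>> servo_tool(commands=[[[0.9,0,0,0.001,0,0,0],[0.9,0,0,0.002,0,0,0],[0.9,0,0,0.003,0,0,0],[0.9,0,0,0.004,0,0,0],[0.9,0,0,0.004,0,0,0]]])

```text
clock: 7.8
eef_pos: [555.6, 115.4, 26.3]
tool_rot: [0.0, 1.0, -0.0, -0.0]
ft_force: [0.9, -0.1, -0.3]
finger_gap: 0.225
grasp_force: 25.0
```

>>> servo_tool(commands=[[[0.9,0,0,0.0005,0,0,0],[0.9,0,0,0.001,0,0,0],[0.9,0,0,0.001,0,0,0],[0.9,0,0,0.001,0,0,0],[0.9,0,0,0.001,0,0,0]]])

```text
clock: 8.22
eef_pos: [555.8, 115.5, 25.7]
tool_rot: [0.0, 1.0, -0.0, 0.0]
ft_force: [0.2, -0.4, -0.8]
finger_gap: 0.223
grasp_force: 25.0
```

>>> servo_tool(commands=[[[0.4,0,0,0.0005,0,0,0],[0.4,0,0,0.0005,0,0,0],[0.4,0,0,0.0005,0,0,0],[0.4,0,0,0.0005,0,0,0],[0.4,0,0,0.0005,0,0,0]]])

```text
clock: 8.63
eef_pos: [555.9, 115.4, 25.2]
tool_rot: [-0.0, 1.0, -0.0, 0.0]
ft_force: [-0.5, -0.2, -0.2]
finger_gap: 0.566
grasp_force: 0.0
```

>>> servo_tool(commands=[[[0.4,0,0,-0.01,0,0,0],[0.4,0,0,-0.035,0,0,0],[0.4,0,0,-0.065,0,0,0],[0.4,0,0,-0.1,0,0,0],[0.4,0,0,-0.125,0,0,0]]])

```text
clock: 9.05
eef_pos: [556.2, 115.5, 154.2]
tool_rot: [-0.0, 1.0, -0.0, 0.002]
ft_force: [0.5, 0.7, 0.8]
finger_gap: 0.601
grasp_force: 0.0
```

```bash
python3 plan.py 523.8 -89.6 150 -100.4 2; cp m2.py m3.py
python3 - <<'E'
from h import *
img,d,i=grab("top"); P=world(d,i); Z=P[...,2]; cv2.imwrite("pics/t2.png",img)
v,u=np.mgrid[:384,:512]
m=(img.max(2)<85)&(u>200)&(u<285)&(Z>8)&(Z<45)&(v>120)&(v<275)
p=P[m]; print(m.sum(),np.percentile(p,[2,50,98],axis=0).round(1))
E
```

```text
t 9.05 pos [556.2 115.5 154.2] yaw -90.0 tilt [ 0.003  0.    -1.   ]
[-0.0162  0.1026  0.002 ] [-0.0004 -0.0016  0.0907]
[-0.0068  0.1036  0.002 ] [-0.0004 -0.0016  0.0907]
335 [[411.2 107.1  17. ]
 [474.7 114.2  20.1]
 [542.4 121.   35.2]]
```

The bar lies flat, with its top measured at about 20 mm. Now the chisel.

>>> servo_tool(commands=[[[0.4,-0.003,0.0205,0,0,0,0.018],[0.4,-0.0065,0.041,0,0,0,0.036],[0.4,-0.01,0.0615,0,0,0,0.054],[0.4,-0.013,0.082,0,0,0,0.073],[0.4,-0.016,0.1025,0,0,0,0.0907]]])

```text
clock: 9.52
eef_pos: [539.5, 12.1, 150.8]
tool_rot: [0.0, 0.999, -0.046, 0.0]
ft_force: [0.9, 0.3, -0.1]
finger_gap: 0.601
grasp_force: 0.0
```

>>> servo_tool(commands=[[[0.4,-0.001,0.023,0,0,0,0.023],[0.4,-0.003,0.046,0,0,0,0.046],[0.4,-0.0045,0.07,0,0,0,0.068],[0.4,-0.007,0.1035,0,0,0,0.0907],[0.4,-0.007,0.1035,0,0,0,0.0907]]])

```text
clock: 9.93
eef_pos: [522.6, -94.0, 150.8]
tool_rot: [0.001, 0.996, -0.093, 0.0]
ft_force: [0.3, -0.2, -0.1]
finger_gap: 0.6
grasp_force: 0.0
```

>>> servo_tool(commands=[[[0.4,0,0,0.02,0,0,0],[0.4,0,0,0.04,0,0,0],[0.4,0,0,0.055,0,0,0],[0.4,0,0,0.055,0,0,0],[0.4,0,0,0.055,0,0,0]]])

```text
clock: 10.35
eef_pos: [523.0, -89.1, 94.9]
tool_rot: [-0.0, 0.996, -0.091, -0.001]
ft_force: [0.4, -0.6, -0.0]
finger_gap: 0.599
grasp_force: 0.0
```

```bash
python3 - <<'E'
from h import *
img,d,i=grab("wrist"); cv2.imwrite("pics/w3.png",img); P=world(d,i); np.savez("w3.npz",img=img,P=P,d=d)
c,s=np.cos(np.radians(-10.4)),np.sin(np.radians(-10.4)); Q=P[...,:2]-[549.7,-170.3]; X=Q@[c,s];Y=Q@[-s,c]; Z=P[...,2]
for x in range(-130,0,10):
    m=(X>x)&(X<x+10)&(abs(Y-75)<30)&(Z>24)&(Z<60)
    if m.sum()>20: print(x,m.sum(),np.percentile(Y[m],[1,50,99]).round(1),"zmax",np.percentile(Z[m],98).round(1))
E
python3 plan.py 523.8 -89.6 42 -100.4 1
```

```text
-120 282 [59.9 73.7 87.5] zmax 42.9
-110 457 [60.5 73.7 87.4] zmax 42.8
-100 435 [61.7 73.8 86.5] zmax 41.9
-90 417 [62.6 74.5 85.7] zmax 40.8
-80 383 [62.8 73.8 85.5] zmax 40.4
-70 396 [63.  74.5 85.3] zmax 40.7
-60 420 [62.5 74.5 85.9] zmax 41.0
-50 458 [62.3 74.5 86.5] zmax 41.6
-40 517 [61.5 74.5 87.5] zmax 42.3
-30 574 [62.  74.5 87.5] zmax 42.0
-20 503 [63.7 74.5 85.4] zmax 40.0
-10 486 [65.2 75.2 84.5] zmax 39.1
t 10.4 pos [523.7 -89.3  96.1] yaw -100.4 tilt [ 0.001 -0.    -1.   ]
[0.0002 0.0003 0.0541] [-0.     -0.0007  0.0003]
```

View pics/w3.png

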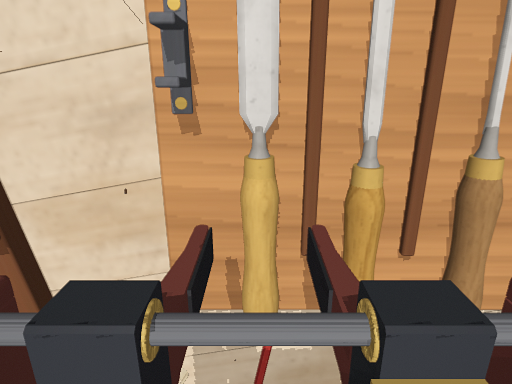

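The wrist view shows the wide chisel's handle centred between the fingers, with its axis at column 260. The fillet lies close to the right finger, so I narrow the jaw to about 34 mm before going down.

>>> servo_tool(commands=[[[0.61,0,0,0.005,0,0,0],[0.61,0,0,0.015,0,0,0],[0.61,0,0,0.025,0,0,0],[0.61,0,0,0.035,0,0,0],[0.61,0,0,0.035,0,0,0]]])

```text
clock: 10.82
eef_pos: [521.8, -89.1, 56.8]
tool_rot: [-0.0, 0.996, -0.091, -0.002]
ft_force: [-0.4, 0.3, -1.1]
finger_gap: 0.391
grasp_force: 0.0
```

>>> servo_tool(commands=[[[0.61,0,0,0.006,0,0,0],[0.61,0,0,0.012,0,0,0],[0.61,0,0,0.018,0,0,0],[0.61,0,0,0.021,0,0,0],[0.61,0,0,0.021,0,0,0]]])

```text
clock: 11.23
eef_pos: [522.9, -89.4, 38.0]
tool_rot: [-0.0, 0.996, -0.091, -0.001]
ft_force: [-0.7, 0.8, -0.2]
finger_gap: 0.39
grasp_force: 0.0
```

>>> servo_tool(commands=[[[0.61,0,0,0,0,0,0],[0.61,0,0,0,0,0,0],[0.61,0,0,0,0,0,0],[0.61,0,0,0,0,0,0],[0.61,0,0,0,0,0,0]]])

```text
clock: 11.65
eef_pos: [523.6, -89.5, 39.4]
tool_rot: [0.0, 0.996, -0.091, 0.0]
ft_force: [-1.1, 0.9, -0.7]
finger_gap: 0.389
grasp_force: 0.0
```

>>> servo_tool(commands=[[[0.95,0,0,0,0,0,0],[0.95,0,0,0,0,0,0],[0.95,0,0,0,0,0,0],[0.95,0,0,0,0,0,0],[0.95,0,0,0,0,0,0]]], force=45)

```text
clock: 12.07
eef_pos: [523.5, -89.4, 39.3]
tool_rot: [-0.0, 0.996, -0.091, 0.0]
ft_force: [0.2, 0.9, 1.2]
finger_gap: 0.324
grasp_force: 45.0
```

>>> servo_tool(commands=[[[0.95,0,0,-0.003,0,0,0],[0.95,0,0,-0.01,0,0,0],[0.95,0,0,-0.022,0,0,0],[0.95,0,0,-0.038,0,0,0],[0.95,0,0,-0.05,0,0,0]]])

```text
clock: 12.48
eef_pos: [523.7, -89.6, 91.2]
tool_rot: [0.0, 0.996, -0.091, 0.001]
ft_force: [-0.7, -0.4, -2.1]
finger_gap: 0.324
grasp_force: 45.0
```

>>> servo_tool(commands=[[[0.95,0,0,-0.02,0,0,0],[0.95,0,0,-0.04,0,0,0],[0.95,0,0,-0.06,0,0,0],[0.95,0,0,-0.06,0,0,0],[0.95,0,0,-0.06,0,0,0]]])

```text
clock: 12.9
eef_pos: [524.2, -89.7, 150.9]
tool_rot: [0.0, 0.996, -0.091, 0.002]
ft_force: [-0.1, -0.9, -2.7]
finger_gap: 0.326
grasp_force: 45.0
```

```bash
python3 - <<'E'
from h import *
s=env.sense(); img,d,i=grab("wrist"); cv2.imwrite("pics/w4.png",img); P=world(d,i); Z=P[...,2]
hsv=cv2.cvtColor(img,cv2.COLOR_BGR2HSV)
m=(Z>60)&(Z<170); m[250:]=False; p=P[m]-np.array(s["eef_pos"]); a=np.radians(-10.4); X=p[:,:2]@[np.cos(a),np.sin(a)];Y=p[:,:2]@[-np.sin(a),np.cos(a)]
for x in range(0,180,15):
    k=(X>x)&(X<x+15)&(abs(Y)<40)
    if k.sum()>20: print(x,k.sum(),"y",np.percentile(Y[k],[2,50,98]).round(1),"ztop rel tcp",np.percentile(p[k,2],[50,95]).round(1))
E
python3 plan.py 514 313 145 -94.7 3
```

```text
0 1843 y [-23.2  -0.7  21.4] ztop rel tcp [-0.3  8.8]
15 1370 y [-12.   -0.7  10.4] ztop rel tcp [-1.3  1.5]
30 1153 y [-10.2  -0.7   8.3] ztop rel tcp [-4.  -0.6]
45 646 y [-6.5 -0.7  5.1] ztop rel tcp [-7.7 -6. ]
60 1522 y [-12.5  -0.7  10.7] ztop rel tcp [-8.7 -7.4]
75 1807 y [-12.7  -0.7  11.1] ztop rel tcp [-8.8 -7.6]
90 2000 y [-12.6  -0.7  11.1] ztop rel tcp [-9.  -7.8]
105 2134 y [-12.6  -0.7  11.2] ztop rel tcp [-9.2 -7.9]
t 12.95 pos [523.4 -89.5 149.1] yaw -100.4 tilt [ 0. -0. -1.]
[-0.0273 -0.1314  0.0013] [ 0.     -0.0002 -0.0332]
[-0.0229 -0.1322  0.0013] [ 0.     -0.0002 -0.0332]
[-0.0185 -0.1329  0.0014] [ 0.     -0.0002 -0.0332]
```

View pics/w4.png

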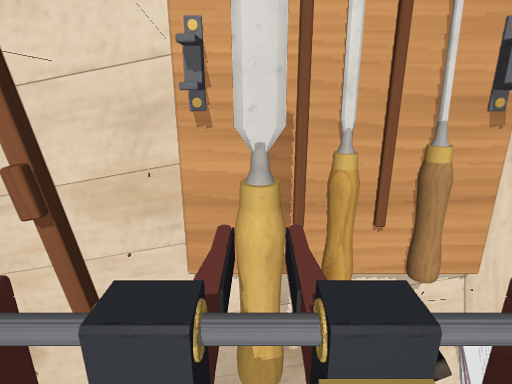

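The wrist view shows the wide chisel held level, blade top at (260,90), with the other two still in the rack. I carry it to the board.

>>> servo_tool(commands=[[[0.95,-0.004,-0.02,0,0,0,-0.0066],[0.95,-0.01,-0.045,0,0,0,-0.013],[0.95,-0.016,-0.075,0,0,0,-0.02],[0.95,-0.022,-0.103,0,0,0,-0.0265],[0.95,-0.028,-0.1314,0,0,0,-0.033]]])

```text
clock: 13.37
eef_pos: [518.5, 45.9, 146.9]
tool_rot: [0.0, 0.997, -0.074, -0.002]
ft_force: [-0.0, 0.1, -1.7]
finger_gap: 0.322
grasp_force: 45.0
```

>>> servo_tool(commands=[[[0.95,-0.005,-0.0265,0,0,0,-0.0066],[0.95,-0.01,-0.053,0,0,0,-0.013],[0.95,-0.0145,-0.079,0,0,0,-0.02],[0.95,-0.0195,-0.106,0,0,0,-0.0265],[0.95,-0.024,-0.132,0,0,0,-0.033]]])

```text
clock: 13.78
eef_pos: [514.3, 180.1, 146.9]
tool_rot: [0.001, 0.998, -0.058, -0.002]
ft_force: [0.5, -0.0, -1.9]
finger_gap: 0.318
grasp_force: 45.0
```

>>> servo_tool(commands=[[[0.95,-0.005,-0.03,0,0,0,-0.0066],[0.95,-0.01,-0.06,0,0,0,-0.013],[0.95,-0.014,-0.09,0,0,0,-0.02],[0.95,-0.018,-0.115,0,0,0,-0.0265],[0.95,-0.02,-0.133,0,0,0,-0.033]]])

```text
clock: 14.2
eef_pos: [509.4, 315.3, 146.5]
tool_rot: [0.001, 0.999, -0.04, -0.002]
ft_force: [0.0, -1.0, -1.8]
finger_gap: 0.32
grasp_force: 45.0
```

>>> servo_tool(commands=[[[0.95,0,0,0.01,0,0,0],[0.95,0,0,0.03,0,0,0],[0.95,0,0,0.05,0,0,0],[0.95,0,0,0.07,0,0,0],[0.95,0,0,0.07,0,0,0]]])

```text
clock: 14.62
eef_pos: [507.8, 310.8, 71.5]
tool_rot: [0.003, 0.999, -0.042, -0.005]
ft_force: [-1.2, 0.4, -3.6]
finger_gap: 0.323
grasp_force: 45.0
```

>>> servo_tool(commands=[[[0.95,0,0,0,0,0,0],[0.95,0,0,0.003,0,0,0],[0.95,0,0,0.008,0,0,0],[0.95,0,0,0.01,0,0,0],[0.95,0,0,0.01,0,0,0]]])

```text
clock: 15.03
eef_pos: [510.9, 313.2, 69.2]
tool_rot: [-0.0, 0.999, -0.041, 0.0]
ft_force: [-0.7, -0.3, -2.3]
finger_gap: 0.321
grasp_force: 45.0
```

```bash
python3 plan.py 510.4 313.7 43.2 -94.7 1
```

```text
t 15.0333 pos [510.9 313.2  69.2] yaw -94.7 tilt [ 0.  0. -1.]
[-0.0006 -0.0004  0.026 ] [-0.0001 -0.0002 -0.0007]
```

>>> servo_tool(commands=[[[0.95,0,0,0.006,0,0,0],[0.95,0,0,0.012,0,0,0],[0.95,0,0,0.018,0,0,0],[0.95,0,0,0.023,0,0,0],[0.95,0,0,0.023,0,0,0]]])

```text
clock: 15.45
eef_pos: [510.0, 312.9, 44.1]
tool_rot: [0.001, 0.999, -0.041, -0.001]
ft_force: [0.4, -0.5, -2.6]
finger_gap: 0.324
grasp_force: 45.0
```

>>> servo_tool(commands=[[[0.95,0,0,0,0,0,0],[0.95,0,0,0.001,0,0,0],[0.95,0,0,0.0015,0,0,0],[0.95,0,0,0.002,0,0,0],[0.95,0,0,0.002,0,0,0]]])

```text
clock: 15.87
eef_pos: [510.9, 313.4, 44.3]
tool_rot: [-0.0, 0.999, -0.041, 0.0]
ft_force: [0.1, -0.0, -2.6]
finger_gap: 0.323
grasp_force: 45.0
```

>>> servo_tool(commands=[[[0.95,0,0,0.0005,0,0,0],[0.95,0,0,0.001,0,0,0],[0.95,0,0,0.0015,0,0,0],[0.95,0,0,0.0015,0,0,0],[0.95,0,0,0.0015,0,0,0]]])

```text
clock: 16.28
eef_pos: [510.8, 313.3, 42.6]
tool_rot: [0.0, 0.999, -0.041, -0.0]
ft_force: [1.1, 0.6, -2.7]
finger_gap: 0.32
grasp_force: 45.0
```

>>> servo_tool(commands=[[[0.5,0,0,0,0,0,0],[0.5,0,0,0,0,0,0],[0.5,0,0,0,0,0,0],[0.5,0,0,0,0,0,0],[0.5,0,0,0,0,0,0]]])

```text
clock: 16.7
eef_pos: [511.0, 313.4, 42.9]
tool_rot: [-0.0, 0.999, -0.041, 0.0]
ft_force: [-0.3, -0.6, -0.5]
finger_gap: 0.5
grasp_force: 0.0
```

>>> servo_tool(commands=[[[0.5,0,0,-0.01,0,0,0],[0.5,0,0,-0.03,0,0,0],[0.5,0,0,-0.06,0,0,0],[0.5,0,0,-0.1,0,0,0],[0.5,0,0,-0.14,0,0,0]]])

```text
clock: 17.12
eef_pos: [510.2, 313.0, 184.0]
tool_rot: [0.0, 0.999, -0.041, -0.001]
ft_force: [0.2, 0.5, 0.6]
finger_gap: 0.501
grasp_force: 0.0
```

>>> servo_tool(commands=[[[0.5,0.04,0,-0.02,0,0,0],[0.5,0.08,0,-0.03,0,0,0],[0.5,0.12,0,-0.03,0,0,0],[0.5,0.12,0,-0.03,0,0,0],[0.5,0.12,0,-0.03,0,0,0]]])

```text
clock: 17.53
eef_pos: [631.8, 302.6, 209.5]
tool_rot: [0.001, 0.999, -0.042, -0.002]
ft_force: [-0.3, 0.6, 0.1]
finger_gap: 0.498
grasp_force: 0.0
```

Run:
```python
from h import *
print(env.sense()["eef_pos"])
img,d,i=grab("scene"); cv2.imwrite("pics/s3.png",img)
```

```text
[631.84001598 302.56487918 209.46584981]
```

View pics/s3.png

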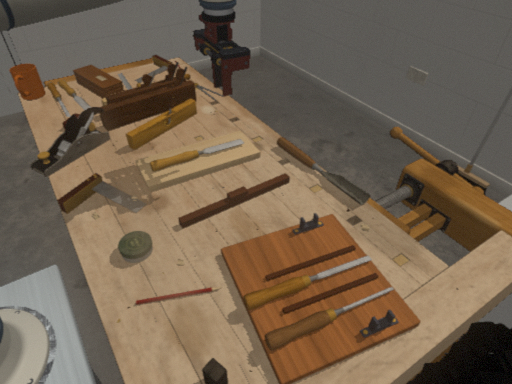

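The scene view shows the chisel lying along the middle of the board at (200,155), the bar flat on the bench at (235,200), and the gripper clear. I check the pose numerically from the same view and hand in if it holds.

Run:
```python
from h import *
img,d,i=grab("scene"); P=world(d,i)
a=np.radians(-4.7); Q=P[...,:2]-[551.3,310.3]; X=Q@[np.cos(a),np.sin(a)]; Y=Q@[-np.sin(a),np.cos(a)]; Z=P[...,2]
m=(Z>28)&(Z<70)&(abs(Y)<60)&(abs(X)<160)
print(m.sum(),"along",np.percentile(X[m],[1,99]),"across",np.percentile(Y[m],[1,50,99]),"blade z",np.median(Z[m&(X>30)]),"handle z",np.percentile(Z[m&(X<-30)],95))
ok=m.sum()>200 and abs(np.percentile(X[m],[1,99]).mean())<25 and abs(np.median(Y[m]))<20
print(ok)
if ok: print(workorder.job_done())
```

```text
682 along [-129.03700994  128.29773924] across [-15.79151003  -7.71740061  10.23307616] blade z 33.076794132837676 handle z 45.53991780579457
True
the job is handed in; nothing more can be done
None
```

The bar lies flat on the bare bench and the widest chisel lies level, right way up, along the middle of the board, within about 10 mm of its centre; the job is handed in at about 17.6 s, with no verdict returned.

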